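Set the drying box door on its stay

ROBOT

A 7-joint arm with a two-finger parallel gripper is mounted at the origin on a cart in front of the work surface, level with it; the furniture and walls round the work are solid. World frame = base frame: x ahead of the robot, y to its left, z up, the work surface at z = 0. Lengths are in mm, angles in rad, forces in N, time in s.
With the tool pointing down it reaches from about 400 to 875 mm from the base axis. Payload 4.4 kg.
Tool frame: the origin (TCP) lies midway between the tips of the shut fingers; the grasp point (between the pads) lies 19 mm behind it (ctrl.pinch_z is the distance from the TCP to the grasp point, in mm); z points along the fingers, y is the line along which they close (so a half turn about z gives the same grasp; the last joint's range is limited). The gripper opens to 85 mm and grips with 20 to 120 N. Pads are 22 mm wide; open, the fingers measure 114 mm over their backs; the gripper's body (76 mm by 85 mm) begins 54 mm behind the grasp point. The pads swing forward as they close: fully open they stand 13 mm farther back than shut.
Start: joints at [1.037, 0.628, 0.038, 1.517, -0.027, 0.996, -0.02], TCP at [293.129, -580.167, 231.313] pointing down, gripper open.
Joint ranges: [-3.06, 3.06], [-0.37, 2.12], [-1.25, 1.32], [0.18, 2.47], [-1.1, 4.24], [0.23, 1.98], [-2.94, 2.94]. Speed limits (rad/s): [2.57, 2.57, 3.14, 3.14, 3.14, 3.14, 3.14].

INTERFACE

Orientations are given as [roll, pitch, yaw] about the fixed x, y, z axes, in that order (R = Rz(yaw) Ry(pitch) Rx(roll)).
In Python, from cell import read_state, cams, order, ctrl gives the robot as it stands.
- The arm moves only by the tool move_arm, never from a script. Its argument "targets" is text: rows parted by semicolons, each of 7 numbers parted by spaces: the gripper's target within -1 to 1 (fully open at 1, half-way at 0, shut at -1), then the shift along the tool's x, y, z in cm, then the turn, a rotation vector about the tool's x, y, z in degrees. A call has 1 to 5 rows; each row shifts and turns the commanded pose from where the row before left it, along the tool's axes as they then stand; what a row does not reach is not made up. A row lasts 1/12 s, in which the tool goes at most 41.7 mm and 7.16 degrees, less where a joint would pass 70% of its speed; a pose out of reach is approached as far as the arm can. A call with a gripper value outside its range is refused whole. The fingers move at their own pace and stop on an object; the grip force is fixed at half the most. Time passes only in rows, so rows that do not move let the fingers close. It gives the time, the measured TCP pose, the force, the opening and the grip force at its end, in the units of the state.
- read_state(): the state, without advancing time (a new reading comes with each control period).
- cams.get_image(name): name is "scene" or "top"; returns a dict with "color" (400x640x3 uint8, red, green, blue), "fovy" (degrees; the focal length in pixels is half the picture's height over the tangent of half this angle, whatever the lens; pixels are square), "cx", "cy" (the principal point, pixels), "rvec" (rotation vector, rad) and "tvec" (3), from world to camera coordinates, as OpenCV has them. Camera axes: x right, y down, z forward; pixel columns grow to the right and rows downward; lengths in mm; the calibration is good to about 2 mm. A picture is of the moment at which its call begins. There is no depth.
- order.finish_job(): hands the job in; it is judged then, once.
The state is a dict: "clock": time; "qpos": joint angles; "qd": joint speeds; "tau": joint torques, N m; "eef_pos": TCP position; "tool_rot": TCP orientation; "force": force on the tool from outside, world axes, zero at the start; "torque": the same for the moment, N m; "width": finger opening in mm; "gripper_force": force on a finger pad.
Only numpy, scipy, OpenCV 4.12 (cv2) and the standard library are available. Lean on these libraries where they do the work, as an engineer would, in place of code of your own. Each camera call takes 0.05 s, during which the arm holds its last target. There are 200 camera calls.

TASK

Open the door of the drying box a little further and hold it there with its stay: lift the stay bar and drop its second hole from the knob over the peg on top of the box, so that the bar lies flat with the peg up through that hole. Leave the other things on the table as they stand.

Things in the scene. Friction and masses are not known exactly. Their poses are not given: they have to be found in the camera images.
- drybox: Grey sheet-metal drying box for printed parts, fixed to the table, 170 mm deep (x), 280 mm wide (y), top at 120 mm. Origin: centre of its underside; its own -x side is the front with the door and faces the robot, +y is its left. Its flat top carries only the peg.
- peg_tip (a point): Tip of the fixed upright steel peg on the box's top near the front: 8 mm in diameter with a round tip, standing 25 mm above the top (tip 145 mm above the table).
- box_door (a joint): Angle of the framed clear door, 222 mm wide, 12 mm thick, 112 mm high, top level with the box's top, on an upright hinge at its left (+y) end. 0 = shut, grows as it opens towards the robot (seen from above it turns clockwise), to 1.9. Light friction (0.05 N m) keeps it where it is left. A small upright bar handle stands 28 mm off its front, 195 mm from the hinge.
- door_hinge (a point): Point on the door's hinge axis at the height of the box's top (120 mm). In the box's frame x = -94 mm, y = +90 mm.
- stay_pivot (a point): Foot of the stay: the point on the door's top edge, 150 mm from the hinge axis and 130.5 mm above the table, about which the stay swings (upright axis) and lifts (level axis). Its frame: x runs along the stay to the knob, z is up square to the bar.
- stay_swing (a joint): Swing of the stay relative to the door: 0 = along the door pointing at the hinge, grows as the stay turns clockwise seen from above, inwards over the box; range -0.6 to 2.2. Almost free (0.008 N m).
- stay_lift (a joint): Lift of the stay: 0 = bar level and fully down (stop), grows as the knob end rises, up to 0.9. It falls by its weight.
- stay_knob (a point): Middle of the black knob near the free end of the stay, 187 mm from the pivot along the bar and 18.5 mm above the bar's mid-thickness: an upright cylinder of 20 mm diameter and 32 mm height with a 23 mm rim at its upper end, free on all sides, standing on a 12 mm wide neck; grip it from above.
- stay_hole3 (a point): Centre (mid-thickness) of the hole to use: the second from the knob, third from the pivot. The stay is a flat aluminium bar 24 mm wide, 5 mm thick, about 200 mm long, 90 g, with four 13 mm holes at 85, 110, 135 and 160 mm from the pivot; this one is at 135 mm. When the bar is down its mid-thickness is 130.5 mm above the table. On this hole the door stands at about 0.70 and the swing joint at about 0.65.
- nozzle_tin: Flat round tin, 66 mm across, 24 mm high, standing loose beside the right side of the box; not to be disturbed. Origin: centre of its underside.
- seal_bottle: Small amber bottle with a black cap, 33 mm across, 60 mm high, loose beside the left side of the box; not to be disturbed. Origin: centre of its underside.
- motor: Small stepper motor standing shaft up, 48x42x61 mm, loose in front on the right; not to be disturbed. Origin: centre of its underside.
- red_cutters: Red-handled cutters lying loose in front on the left, 147x54x14 mm; not to be disturbed. Origin: centre of the underside.

How it is judged (in metres and radians):
At the end, for the whole second after the job is handed in: The second hole from the knob lies over the peg (centres within 5 mm seen from above), the bar is down flat (lift under 0.04 rad), and door and stay are at rest (horizontal distance between stay_hole3 and peg_tip below 0.005 m and value of joint stay_lift below 0.04 rad and velocity of joint box_door between -0.03 and 0.03 rad/s and velocity of joint stay_lift between -0.05 and 0.05 rad/s); the robot touches nothing.
It fails at once if the tin is shifted by more than 30 mm (distance of nozzle_tin from where it was at the start of the episode above 0.03 m).
It fails at once if the bottle is shifted by more than 30 mm or tipped over (distance of seal_bottle from where it was at the start of the episode above 0.03 m or angle between seal_bottle's own z axis and vertical above 0.5 rad).
It fails at once if the motor is shifted by more than 30 mm or tipped over (distance of motor from where it was at the start of the episode above 0.03 m or angle between motor's own z axis and vertical above 0.5 rad).
It fails at once if the red cutters are shifted by more than 30 mm (distance of red_cutters from where it was at the start of the episode above 0.03 m).
It also fails if it takes over 48 s, if anything falls off the work surface, if the arm or the gripper's body presses on something with over 40 N, if the wrist force passes 120 N, or if a joint passes its speed limit or range.

## Working session

There is one attempt and no reset: what is moved stays moved. The work goes in short steps, Python scripts to look and compute and a tool call to move; the robot and the scene stay as the last step left them, time stands still between calls to the robot, and variables do not carry over. Pictures are saved under pics/ and viewed, at most 10 in all, crops included, and the job is handed in when it is done.

Besides the shell and the picture viewer there is one more tool, called after ">>>" by a JSON object that holds its "fn" and its "kwargs". move_arm: Moves the arm, as the interface text tells. Its arguments: {"type":"object","properties":{"targets":{"type":"string"}},"required":["targets"]}

```bash
mkdir -p pics; ls; cat > h.py <<'E'
import numpy as np, cv2
from cell import read_state, cams, order, ctrl
def grab(n,f=None):
    d=cams.get_image(n)
    if f: cv2.imwrite('pics/'+f,d['color'][:,:,::-1])
    return d
def cam(d):
    H=d['color'].shape[0]; f=H/2/np.tan(np.radians(d['fovy'])/2)
    K=np.array([[f,0,d['cx']],[0,f,d['cy']],[0,0,1]]); R=cv2.Rodrigues(np.array(d['rvec'],float))[0]
    return K,R,np.array(d['tvec'],float).ravel()
def onz(d,uv,z):
    K,R,t=cam(d); c=-R.T@t; r=R.T@np.linalg.solve(K,[uv[0],uv[1],1]); return c+r*(z-c[2])/r[2]
def proj(d,P):
    K,R,t=cam(d); p=K@(R@np.array(P,float)+t); return p[:2]/p[2]
E
python3 - <<'E'
from h import *
for n in('scene','top'):
    d=grab(n,n+'0.png'); K,R,t=cam(d); print(n,K[0,0],d['cx'],d['cy'],-R.T@t, {k:v for k,v in d.items() if k not in('color',)})
s=read_state(); print(s,ctrl.pinch_z)
E
```

```text
pics
scene 364.9713662002542 322.39426638391853 193.07230452179394 [102.13187351 612.37943104 851.33208077] {'fovy': 57.44444218252667, 'cx': 322.39426638391853, 'cy': 193.07230452179394, 'rvec': array([ 0.79289419, -2.57047639,  1.08567716]), 'tvec': array([439.3846772 , 298.56022114, 909.94983306])}
top 496.4633495459849 318.2382991073339 198.11815889960295 [ 320.6573871   -24.48994271 1350.21332577] {'fovy': 43.88402989515209, 'cx': 318.2382991073339, 'cy': 198.11815889960295, 'rvec': array([ 2.12003064, -2.14055045,  0.16380431]), 'tvec': array([  -5.4554897 ,  537.90751461, 1279.50095179])}
{'clock': 0.1, 'qpos': array([ 1.03722163,  0.62925512,  0.038484  ,  1.51823608, -0.0270068 ,
        0.99630042, -0.01999941]), 'qd': array([-1.87328856e-03, -2.50197156e-03,  5.88137882e-04, -2.77569577e-03,
       -8.17492637e-04, -4.76210379e-05, -1.04248998e-03]), 'tau': array([ 3.34345081e-03, -5.64537692e+01,  1.23051502e+00, -1.93973994e+01,
        1.13172378e-02,  5.41133704e-03, -1.25353833e-05]), 'eef_pos': array([ 292.85043029, -579.68418386,  230.49100975]), 'tool_rot': array([-3.13991306e+00,  3.36229590e-05,  4.67740591e-01]), 'force': array([-0.57596743,  0.01244769, -0.51604487]), 'torque': array([ 0.01985237, -0.01295674,  0.00881721]), 'gripper_force': 0.0, 'width': 85.49911561813096} 18.700000000000003
```

View pics/scene0.png

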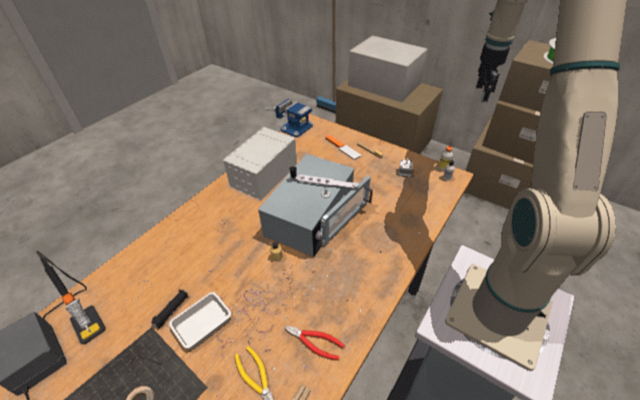

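View pics/top0.png

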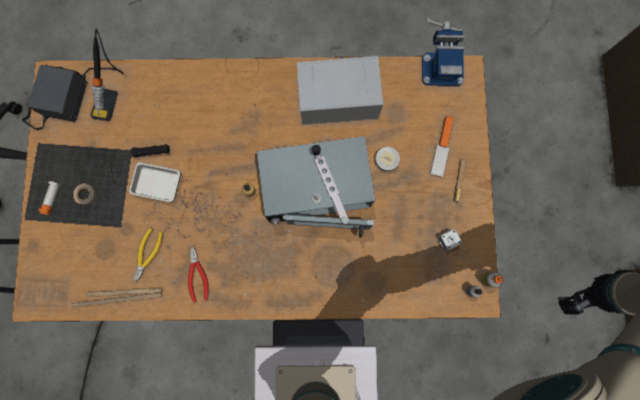

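The top view shows the knob near (316,149), the peg near (317,198), the stay's foot near (346,221) and the hinge at the left near (275,217). I'll zoom in.

```bash
python3 - <<'E'
import cv2
a=cv2.imread('pics/top0.png')[130:250,240:400]; b=cv2.imread('pics/scene0.png')[150:260,250:390]
cv2.imwrite('pics/c1.png',cv2.resize(a,None,fx=5,fy=5,interpolation=cv2.INTER_CUBIC))
cv2.imwrite('pics/c2.png',cv2.resize(b,None,fx=5,fy=5,interpolation=cv2.INTER_CUBIC))
E
```

```text
(no output)
```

View pics/c1.png

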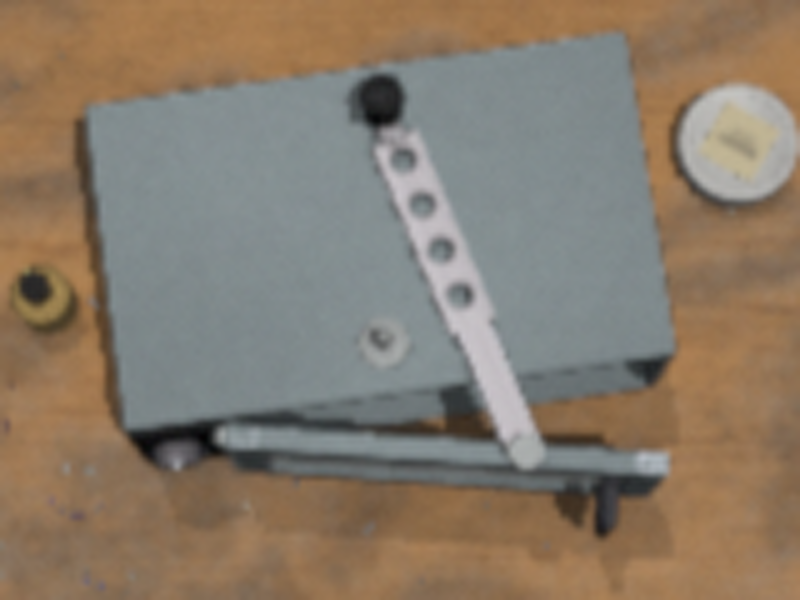

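View pics/c2.png

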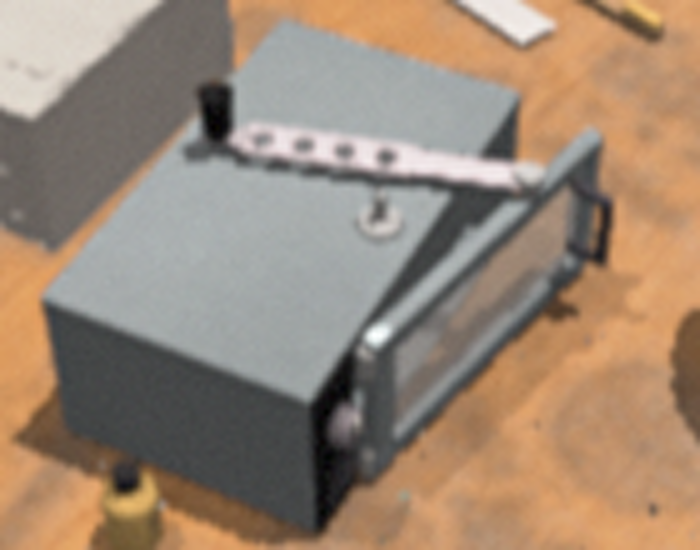

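c1 shows the box top corners, the peg, four holes and the pivot clearly; c2 confirms the bar is flat at the moment. Next I'll compute the geometry.

```bash
cat >> h.py <<'E'
def fit2d(A,B):
    A=np.array(A,float);B=np.array(B,float);a=A-A.mean(0);b=B-B.mean(0)
    th=np.arctan2((a[:,0]*b[:,1]-a[:,1]*b[:,0]).sum(),(a*b).sum()); R=np.array([[np.cos(th),-np.sin(th)],[np.sin(th),np.cos(th)]])
    return th,R,B.mean(0)-R@A.mean(0)
E
python3 - <<'E'
from h import *
d=grab('top'); d2=grab('scene')
f=lambda p:((p[0]+.5)/5-.5+240,(p[1]+.5)/5-.5+130)
g=lambda p:((p[0]+.5)/5-.5+250,(p[1]+.5)/5-.5+150)
W=lambda p,z:onz(d,f(p),z)[:2]
C=[W(p,120) for p in[(88,108),(622,35),(672,355),(125,430)]]
th,R,t=fit2d([(85,140),(85,-140),(-85,-140),(-85,140)],C)
print('box',th,t,'res',[np.round(R@a+t-c,1) for a,c in zip([(85,140),(85,-140),(-85,-140),(-85,140)],C)])
H=R@[-94,90]+t; print('hinge',H,'seen at c1',(np.array(proj(d,[*H,120]))-[240,130])*5)
peg=W((384,342),121); tip=W((380,335),144); tip2=onz(d2,g((379,204)),144)[:2]; base2=onz(d2,g((380,219)),121)[:2]
print('peg base',peg,'tip',tip,'scene tip',tip2,'base',base2,'boxframe',R.T@(peg-t))
hs=np.array([W(p,132) for p in[(460,294),(441,250),(422,205),(403,158)]]); print('holes',hs)
P=W((527,450),134);print('pivot',P,'|P-H|',np.linalg.norm(P-H), 'hole dists',np.linalg.norm(hs-P,axis=1))
dd=R.T@(P-H); print('door angle',np.arctan2(-dd[0],-dd[1]))
s=hs[3]-hs[0]; print('stay yaw',np.arctan2(s[1],s[0]), 'knob pred',P+187*s/np.linalg.norm(s),'seen',W((381,97),165),onz(d2,g((215,90)),165)[:2])
E
```

```text
box 0.12685090152737677 [583.0166496   -3.65088706] res [array([1.1, 2.4]), array([ 1.3, -1.7]), array([-1. , -2.1]), array([-1.4,  1.4])]
hinge [478.38593202  73.73394956] seen at c1 [221.56793483 434.8937078 ]
peg base [525.43404192  -6.83735041] tip [525.12111901  -5.22399392] scene tip [ 5.21501155e+02 -1.87156863e-01] base [527.6335724  -10.07996249] boxframe [-57.52306596   4.1239713 ]
holes [[547.47784003 -45.11546633]
 [569.97674207 -35.90104204]
 [593.1272838  -26.63551116]
 [617.45728709 -17.32130817]]
pivot [468.56104447 -77.07110594] |P-H| 151.12476030921204 hole dists [ 85.14119758 109.45372484 134.38934928 160.43730676]
door angle 0.19190855056186204
stay yaw 0.37806954214746913 knob pred [642.35490831  -8.04435106] seen [640.35619149  -6.97434645] [642.71265262  -8.3630626 ]
```

>>> {"fn": "move_arm", "kwargs": {"targets": "1 0 0 0 0 0 5.6; 1 2.6 -2 0 0 0 0; 1 2.6 -2 0 0 0 0; 1 2.6 -2 0 0 0 0; 1 2.6 -2 0 0 0 0"}}

```text
clock: 0.62
eef_pos: [361.6, -466.6, 231.1]
tool_rot: [-3.141, -0.0, 0.369]
force: [0.6, 0.2, 0.4]
width: 85.7
gripper_force: 0.0
```

>>> {"fn": "move_arm", "kwargs": {"targets": "1 2.7 -2.05 0 0 0 0; 1 2.7 -2.05 0 0 0 0; 1 2.7 -2.05 0 0 0 0; 1 2.7 -2.05 0 0 0 0; 1 2.7 -2.05 0 0 0 0"}}

```text
clock: 1.03
eef_pos: [450.5, -322.0, 231.3]
tool_rot: [-3.142, -0.0, 0.37]
force: [0.6, -0.4, 0.9]
width: 85.3
gripper_force: 0.0
```

>>> {"fn": "move_arm", "kwargs": {"targets": "1 2.7 -2.05 0 0 0 0; 1 2.7 -2.05 0 0 0 0; 1 2.7 -2.05 0 0 0 0; 1 2.7 -2.05 0 0 0 0; 1 2.7 -2.05 0 0 0 0"}}

```text
clock: 1.45
eef_pos: [539.3, -177.6, 231.3]
tool_rot: [-3.142, 0.0, 0.37]
force: [1.0, -0.1, -0.4]
width: 85.3
gripper_force: 0.0
```

>>> {"fn": "move_arm", "kwargs": {"targets": "1 2.7 -2.05 0 0 0 0; 1 2.7 -2.05 0 0 0 0; 1 2.7 -2.05 0 0 0 0; 1 2 -1.8 0 0 0 0; 1 0 0 0 0 0 0"}}

```text
clock: 1.87
eef_pos: [606.9, -60.1, 230.9]
tool_rot: [-3.137, -0.004, 0.38]
force: [-0.3, 0.7, -0.1]
width: 85.4
gripper_force: 0.0
```

>>> {"fn": "move_arm", "kwargs": {"targets": "1 1.7 -1.2 0 0 0 0; 1 1.7 -1.2 0 0 0 0; 1 1.7 -1.2 0 0 0 0; 1 0 0 1 0 0 0; 1 0 0 0 0 0 0"}}

```text
clock: 2.28
eef_pos: [637.7, -15.3, 219.3]
tool_rot: [-3.14, 0.003, 0.373]
force: [-1.8, -0.7, 0.0]
width: 85.5
gripper_force: 0.0
```

```bash
python3 - <<'E'
from h import *
s=read_state(); print(s['eef_pos'],s['tool_rot'],s['qpos'])
E
```

```text
[637.69190104 -15.25705421 219.30866528] [-3.14005240e+00  2.84615685e-03  3.72577202e-01] [-0.04813873  0.62430494  0.04735019  1.56424194 -0.03437578  0.95706461
 -1.18803928]
```

>>> {"fn": "move_arm", "kwargs": {"targets": "1 0.6 -0.6 0 0 0 0; 1 0 0 2 0 0 0; 1 0 0 2 0 0 0; 1 0 0 2 0 0 0; 1 0 0 0 0 0 0"}}

```text
clock: 2.7
eef_pos: [639.1, -9.8, 157.8]
tool_rot: [-3.14, 0.007, 0.369]
force: [-1.4, -0.1, -0.2]
width: 85.2
gripper_force: 0.0
```

```bash
python3 - <<'E'
from h import *
d=grab('scene');d2=grab('top')
a=cv2.resize(d['color'][130:230,240:370,::-1],None,fx=4,fy=4,interpolation=2)
b=cv2.resize(d2['color'][110:210,260:390,::-1],None,fx=2,fy=2,interpolation=2)
c=np.zeros((600,520,3),np.uint8); c[:400]=a; c[400:,:260]=b
cv2.imwrite('pics/g1.png',c); print(read_state()['eef_pos'])
E
```

```text
[641.71039879  -9.63079519 161.35631749]
```

View pics/g1.png

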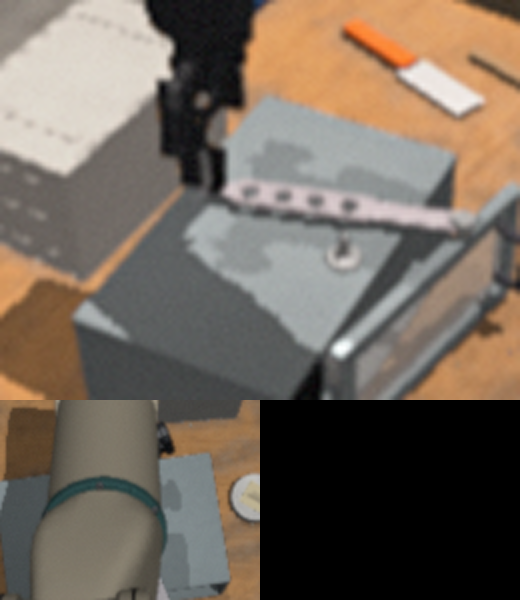

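The fingers straddle the knob and the bar is undisturbed. The top view is hidden by the arm. I'll lower and grip.

>>> {"fn": "move_arm", "kwargs": {"targets": "1 0 0 1.2 0 0 0; 1 0 -0.1 1.1 0 0 0; 1 0 0 0 0 0 0; 1 0 0 0 0 0 0; 0 0 0 0 0 0 0"}}

```text
clock: 3.22
eef_pos: [641.9, -7.8, 138.5]
tool_rot: [3.141, -0.0, 0.37]
force: [0.1, 0.2, 0.1]
width: 75.7
gripper_force: 0.0
```

>>> {"fn": "move_arm", "kwargs": {"targets": "-1 0 0 0 0 0 0; -1 0 0 0 0 0 0; -1 0 0 0 0 0 0; -1 0 0 0 0 0 0; -1 0 0 0 0 0 0"}}

```text
clock: 3.63
eef_pos: [641.9, -7.8, 138.5]
tool_rot: [3.141, -0.0, 0.37]
force: [0.3, -0.0, 0.4]
width: 19.4
gripper_force: 58.5
```

```bash
cat > plan.py <<'E'
from h import *
from scipy.optimize import fsolve
from scipy.spatial.transform import Rotation as Ro
th=.1269; H=np.array([478.4,73.7]); L=151.
def piv(a): return H+L*np.array([np.cos(th+1.5*np.pi-a),np.sin(th+1.5*np.pi-a)])
def yaw(a,s): return th+np.pi/2-a-s
def hole(a,s,r=135): p=yaw(a,s); return piv(a)+r*np.array([np.cos(p),np.sin(p)])
def solve(target,r,x0): return fsolve(lambda x:hole(*x,r)-target,x0)
def pose(a,s,l,z0=8.,r=187.):
    p=yaw(a,s); x,z=r*np.cos(l)-z0*np.sin(l), r*np.sin(l)+z0*np.cos(l)
    return Ro.from_euler('z',p)*Ro.from_euler('y',-l)*Ro.from_euler('x',np.pi), np.array([*(piv(a)+x*np.array([np.cos(p),np.sin(p)])),130.5+z])
def rows(path,g=-1):
    for A,B in zip(path[:-1],path[1:]):
        (Ra,pa),(Rb,pb)=pose(*A),pose(*B)
        print(g,*np.round(Ra.inv().apply(pb-pa)/10,2),*np.round(np.degrees((Ra.inv()*Rb).as_rotvec()),1),';')
E
python3 - <<'E'
from plan import *
x0=solve([641.9,-7.8],187,[.19,1.12]); x1=solve([525.4,-5.5],135,[.7,.65]); print(x0,x1,pose(*x0,0)[1],yaw(*x0),yaw(*x1))
n=5; rows([(*x0,.27*k/n) for k in range(n+1)]); print()
n=10; rows([(*(x0+(x1-x0)*k/n),.27) for k in range(n+1)])
print(pose(*x0,.27)[1],pose(*x1,.27)[1],pose(*x1,0)[1])
E
```

```text
[0.19479335 1.12411201] [0.67341586 0.64642404] [641.9  -7.8 138.5] 0.37879096587342653 0.3778564292330734
-1 -0.07 0.0 -1.01 0.0 3.1 0.0 ;
-1 -0.07 -0.0 -1.01 -0.0 3.1 0.0 ;
-1 -0.07 -0.0 -1.01 -0.0 3.1 0.0 ;
-1 -0.07 0.0 -1.01 0.0 3.1 0.0 ;
-1 -0.07 -0.0 -1.01 0.0 3.1 0.0 ;

-1 -0.62 -0.33 -0.17 -0.0 0.0 0.0 ;
-1 -0.6 -0.36 -0.17 -0.0 -0.0 0.0 ;
-1 -0.59 -0.39 -0.16 -0.0 0.0 0.0 ;
-1 -0.57 -0.41 -0.16 -0.0 0.0 0.0 ;
-1 -0.55 -0.44 -0.15 -0.0 -0.0 0.0 ;
-1 -0.53 -0.47 -0.15 -0.0 -0.0 0.0 ;
-1 -0.51 -0.49 -0.14 -0.0 0.0 0.0 ;
-1 -0.48 -0.52 -0.13 -0.0 -0.0 0.0 ;
-1 -0.46 -0.54 -0.13 -0.0 0.0 0.0 ;
-1 -0.43 -0.56 -0.12 -0.0 0.0 0.0 ;
[633.62282195 -11.09441193 188.08894583] [565.45154179  10.39763077 188.08894583] [573.73179498  13.68430594 138.5       ]
```

>>> {"fn": "move_arm", "kwargs": {"targets": "-1 -0.07 0 -1.01 0 3.1 0; -1 -0.07 0 -1.01 0 3.1 0; -1 -0.07 0 -1.01 0 3.1 0; -1 -0.07 0 -1.01 0 3.1 0; -1 -0.07 0 -1.01 0 3.1 0"}}

```text
clock: 4.05
eef_pos: [633.5, -11.0, 188.7]
tool_rot: [3.141, -0.273, 0.37]
force: [0.8, 0.1, 0.3]
width: 19.1
gripper_force: 58.5
```

>>> {"fn": "move_arm", "kwargs": {"targets": "-1 0 0 0 0 0 0; -1 0 0 0 0 0 0; -1 0 0 0 0 0 0"}}

```text
clock: 4.3
eef_pos: [633.6, -11.1, 187.7]
tool_rot: [-3.142, -0.269, 0.37]
force: [-0.7, 0.2, -0.5]
width: 18.7
gripper_force: 58.5
```

>>> {"fn": "move_arm", "kwargs": {"targets": "-1 -0.62 -0.33 -0.17 0 0 0; -1 -0.6 -0.36 -0.17 0 0 0; -1 -0.59 -0.39 -0.16 0 0 0; -1 -0.57 -0.41 -0.16 0 0 0; -1 -0.55 -0.44 -0.15 0 0 0"}}

```text
clock: 4.72
eef_pos: [597.3, -3.5, 187.8]
tool_rot: [-3.141, -0.27, 0.37]
force: [-0.2, 0.6, -0.7]
width: 19.4
gripper_force: 58.6
```

>>> {"fn": "move_arm", "kwargs": {"targets": "-1 -0.53 -0.47 -0.15 0 0 0; -1 -0.51 -0.49 -0.14 0 0 0; -1 -0.48 -0.52 -0.13 0 0 0; -1 -0.46 -0.54 -0.13 0 0 0; -1 -0.43 -0.56 -0.12 0 0 0"}}

```text
clock: 5.13
eef_pos: [565.0, 11.4, 188.2]
tool_rot: [3.142, -0.271, 0.37]
force: [2.6, 0.8, -0.3]
width: 19.4
gripper_force: 58.6
```

>>> {"fn": "move_arm", "kwargs": {"targets": "-1 0 0 0 0 0 0; -1 0 0 0 0 0 0; -1 0 0 0 0 0 0"}}

```text
clock: 5.38
eef_pos: [565.3, 10.8, 187.9]
tool_rot: [3.142, -0.27, 0.37]
force: [-0.1, 1.5, -0.6]
width: 19.3
gripper_force: 58.6
```

```bash
python3 - <<'E'
from h import *
d=grab('scene');d2=grab('top')
a=cv2.resize(d['color'][150:260,260:390,::-1],None,fx=5,fy=5,interpolation=2)
cv2.imwrite('pics/g2.png',a)
cv2.imwrite('pics/t2.png',cv2.resize(d2['color'][110:260,220:400,::-1],None,fx=4,fy=4,interpolation=2)); s=read_state();print(s['eef_pos'],s['tool_rot'],s['force'])
E
```

```text
[565.56118158  10.60916194 187.8412419 ] [ 3.14153224 -0.27022764  0.36959075] [ 0.05792558 -0.30194719 -0.92613054]
```

View pics/g2.png

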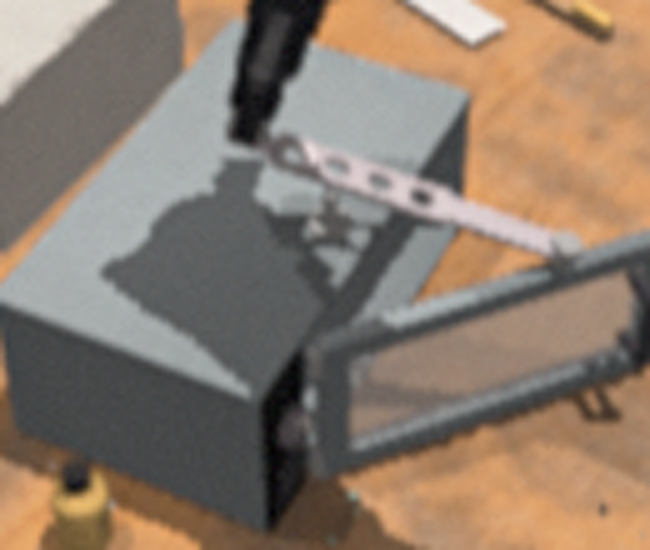

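```bash
python3 - <<'E'
from plan import *
d=grab('scene'); s=read_state(); x,l=s['eef_pos'],.27
g=lambda p:((p[0]+.5)/5-.5+260,(p[1]+.5)/5-.5+150)
r=187*np.cos(l)-8*np.sin(l)
a,sw=solve(x[:2],r,[.67,.65]); p=yaw(a,sw); print('a,s,yaw',a,sw,p)
for h,m in zip((160,135,110,85),[(295,150),(338,163),(380,182),(421,196)]):
    w=hole(a,sw,h*np.cos(l)); z=130.5+h*np.sin(l)
    print(h,np.round(w,1),'pred',np.round(proj(d,[*w,z])-[260,150],1)*5,'meas',m,'ray@z',np.round(onz(d,g(m),z)[:2],1))
print('piv',piv(a),proj(d,[*piv(a),134])*5-[1300,750])
for pg in([525,-5.5],):print('peg tip/base px',[np.round(proj(d,[*pg,z])*5-[1300,750]) for z in(145,120)])
print('hole3 when down',hole(a,sw))
im=cv2.imread('pics/t2.png');print(im.shape)
E
```

```text
a,s,yaw 0.6713048181585105 0.6464552179100582 0.37993629072632795
160 [543.4   1.7] pred [292.  150.5] meas (295, 150) ray@z [ 5.443e+02 -4.000e-01]
135 [521.   -7.2] pred [334.5 165.5] meas (338, 163) ray@z [522.6 -10.9]
110 [498.7 -16.2] pred [377. 181.] meas (380, 182) ray@z [498.5 -17. ]
85 [476.3 -25.1] pred [419.5 196. ] meas (421, 196) ray@z [477.2 -26.2]
piv [400.19573459 -55.47078954] [563.40308814 242.14395304]
peg tip/base px [array([327., 193.]), array([327., 225.])]
hole3 when down [525.56865033  -5.40451349]
(600, 720, 3)
```

View pics/t2.png

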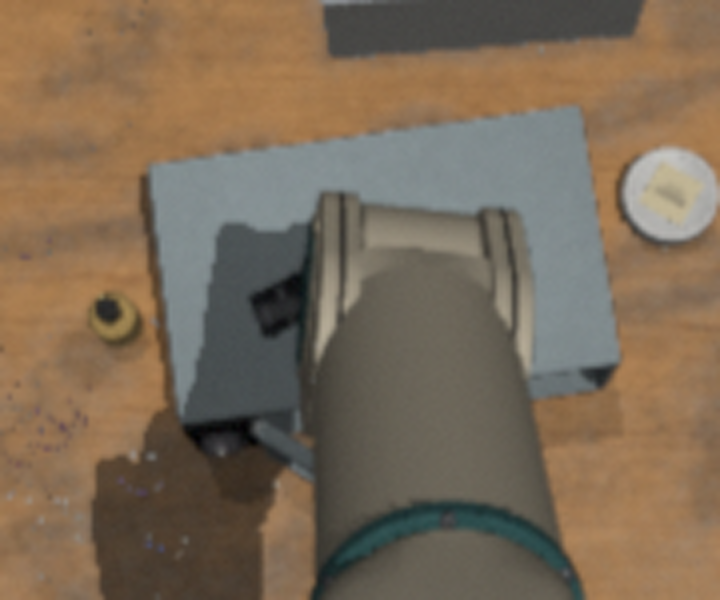

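The camera and the model agree: hole 3 is over the peg within measurement error. The top view is blocked by the arm. I'll lower in stages and watch the force.

```bash
python3 - <<'E'
from plan import *
x=(.671,.6465)
rows([(*x,l) for l in(.27,.22,.17,.13,.1,.08)]);print()
rows([(*x,l) for l in(.08,.06,.04,.02,0)])
E
```

```text
-1 0.02 0.0 0.94 0.0 -2.9 -0.0 ;
-1 0.02 -0.0 0.94 0.0 -2.9 0.0 ;
-1 0.02 -0.0 0.75 -0.0 -2.3 0.0 ;
-1 0.02 0.0 0.56 0.0 -1.7 -0.0 ;
-1 0.01 -0.0 0.37 0.0 -1.1 -0.0 ;

-1 0.01 -0.0 0.37 0.0 -1.1 -0.0 ;
-1 0.01 0.0 0.37 0.0 -1.1 -0.0 ;
-1 0.01 0.0 0.37 -0.0 -1.1 -0.0 ;
-1 0.01 -0.0 0.37 0.0 -1.1 -0.0 ;
```

>>> {"fn": "move_arm", "kwargs": {"targets": "-1 0.02 0 0.94 0 -2.9 0; -1 0.02 0 0.94 0 -2.9 0; -1 0.02 0 0.75 0 -2.3 0; -1 0.02 0 0.56 0 -1.7 0; -1 0 0 0 0 0 0"}}

```text
clock: 5.95
eef_pos: [573.3, 14.1, 155.8]
tool_rot: [3.141, -0.098, 0.372]
force: [1.8, -0.5, -0.7]
width: 19.7
gripper_force: 58.6
```

>>> {"fn": "move_arm", "kwargs": {"targets": "-1 0.01 0 0.37 0 -1.1 0; -1 0 0 0 0 0 0; -1 0 0 0 0 0 0"}}

```text
clock: 6.2
eef_pos: [573.0, 13.7, 153.4]
tool_rot: [3.142, -0.081, 0.37]
force: [0.4, 0.5, -0.6]
width: 19.1
gripper_force: 58.6
```

No contact force with the bar well below the peg's tip height, so the peg is in the hole.

>>> {"fn": "move_arm", "kwargs": {"targets": "-1 0.01 0 0.37 0 -1.1 0; -1 0.01 0 0.37 0 -1.1 0; -1 0.01 0 0.37 0 -1.1 0; -1 0.01 0 0.37 0 -1.1 0; -1 0 0 0 0 0 0"}}

```text
clock: 6.62
eef_pos: [574.1, 14.5, 137.6]
tool_rot: [-3.142, -0.001, 0.371]
force: [0.4, 0.0, 0.8]
width: 19.3
gripper_force: 58.7
```

>>> {"fn": "move_arm", "kwargs": {"targets": "-1 0 0 0 0 0 0; -1 0 0 0 0 0 0"}}

```text
clock: 6.78
eef_pos: [574.0, 14.3, 138.5]
tool_rot: [3.142, -0.004, 0.37]
force: [1.1, 0.9, 0.2]
width: 19.8
gripper_force: 58.7
```

>>> {"fn": "move_arm", "kwargs": {"targets": "1 0 0 0 0 0 0; 1 0 0 0 0 0 0; 1 0 0 0 0 0 0; 1 0 0 0 0 0 0; 1 0 0 0 0 0 0"}}

```text
clock: 7.2
eef_pos: [573.8, 14.1, 138.6]
tool_rot: [3.142, -0.004, 0.37]
force: [-0.3, 0.5, 0.0]
width: 78.4
gripper_force: 0.0
```

>>> {"fn": "move_arm", "kwargs": {"targets": "1 0 0 -1 0 0 0; 1 0 0 -2 0 0 0; 1 0 0 -3 0 0 0; 1 0 0 -3 0 0 0; 1 0 0 -3 0 0 0"}}

```text
clock: 7.62
eef_pos: [573.1, 13.9, 260.6]
tool_rot: [3.142, -0.004, 0.37]
force: [1.1, 0.4, 1.1]
width: 85.2
gripper_force: 0.0
```

>>> {"fn": "move_arm", "kwargs": {"targets": "1 0 2 0 0 0 0; 1 0 3 0 0 0 0; 1 0 3 0 0 0 0; 1 0 3 0 0 0 0; 1 0 3 0 0 0 0"}}

```text
clock: 8.03
eef_pos: [624.4, -117.8, 259.7]
tool_rot: [3.141, -0.004, 0.37]
force: [1.1, -0.8, 0.1]
width: 85.2
gripper_force: 0.0
```

>>> {"fn": "move_arm", "kwargs": {"targets": "1 0 3 0 0 0 0; 1 0 3 0 0 0 0; 1 0 3 0 0 0 0; 1 0 3 0 0 0 0; 1 0 0 0 0 0 0"}}

```text
clock: 8.45
eef_pos: [667.3, -237.2, 258.9]
tool_rot: [3.135, -0.002, 0.362]
force: [-0.8, -0.5, 0.4]
width: 85.2
gripper_force: 0.0
```

```bash
python3 - <<'E'
from h import *
d=grab('scene');d2=grab('top')
a=cv2.resize(d['color'][160:250,270:390,::-1],None,fx=4,fy=4,interpolation=2)
b=cv2.resize(d2['color'][130:250,240:400,::-1],None,fx=2,fy=2,interpolation=2)
c=np.zeros((600,800,3),np.uint8); c[:360,:480]=a; c[360:,:320]=b
cv2.imwrite('pics/g3.png',c); print(read_state()['eef_pos'])
E
```

```text
[ 667.03779468 -230.14829129  258.67536184]
```

View pics/g3.png

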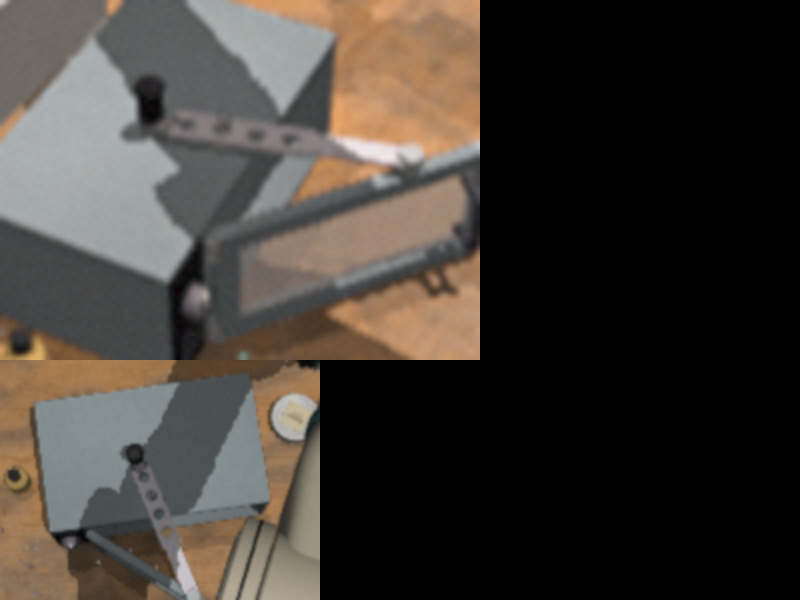

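The top view has hole 2 from the knob at about (315.5,197.5), where the peg was seen at (316.6,198.3). The bar lies flat and the peg is not visible beside it, so I'm handing in.

```bash
python3 -c "
from cell import order; print(order.finish_job())"
```

```text
the job is handed in; nothing more can be done
None
```

The job is handed in: the door stands at about 0.67 rad, with the stay's second hole from the knob over the peg and the bar flat. The arm is clear and never touched the loose items; no pass/fail verdict came back.

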